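# Bring the dye scale to the gauge ring

### The job

Load the sprung tray scale so that the red pointer of its pan rests level with the green ring on the gauge post that stands at the pointer's tip (the other post is a spare). If the pan is too high, add the jar from the wooden stand; if it is too low, take the jar off and stand it on the wooden stand. Set the jar down gently and upright, and leave the black bottle standing on the pan where it is.

Things in the scene. Friction and masses are not known exactly. Their poses are not given: they have to be found in the camera images.
- scale: Sprung tray scale, fixed to the table, yawed a little. Origin on the table top under the pan's centre; x away from the robot, y to its left at yaw 0. Grey foot plate 180x240x12 mm under the pan; a white column 52x40 mm, 132 mm high, centred 178 mm from the origin along +y, guides the pan. The gauge post in use stands 60 mm in front (-x) of the column.
- pan (a joint): Sinking of the aluminium pan under load (0.1 mm per gram), in m: 0 empty, up to 0.085. It starts near 0.050; the yellow-capped gauge asks for 0.030, the black-capped one for 0.070.
- pan_top (a point): Centre of the pan's upper face, moving with the pan; 110 mm above the table when empty, about 60 mm at the start. Pan 190 mm (x) by 250 mm (y), rim 5 mm high and 4 mm wide. Axes as the scale's. The front right place (47 mm to -x, 55 mm to -y of the centre) is free at the start.
- pointer (a point): Tip of the red pointer, a blade 3 mm thick fixed to the pan's left edge, level with the pan's upper face; it ends just short of the gauge post in use.
- yellow_gauge_ring (a point): Centre of the 14 mm high green ring, 80 mm above the table, on a white post with a yellow cap (22 mm thick, 157 mm high, foot 44 mm across, fixed). In use if it is the post at the pointer's tip (about 15 mm away horizontally), else a spare over 100 mm away.
- black_gauge_ring (a point): Centre of the 14 mm high green ring, 40 mm above the table, on a white post with a black cap, otherwise like the other post. In use if it is the post at the pointer's tip, else a spare.
- stand_top (a point): Centre of the top of a fixed low wooden stand: 180 mm (x) by 300 mm (y), top 60 mm above the table, flat without rim, x and y axes as for the scale. One jar starts on it, 0 to 60 mm in front (-x) of the centre and up to 70 mm to either side; nothing else stands there.
- green_jar: Green jar with an ochre lid, 52 mm across, 71 mm high. Weighs about 200 g, like the other jar: moves the pan about 20 mm. Starts on the front left (+y) part of the pan, or anywhere along the stand. Loose, closed, round (yaw has no meaning); origin at the centre of its underside, z up.
- blue_jar: Dark blue jar with a black lid, 56 mm across, 63 mm high. Weighs about 200 g, like the other jar: moves the pan about 20 mm. Starts on the front left (+y) part of the pan, or anywhere along the stand. Loose, closed, round (yaw has no meaning); origin at the centre of its underside, z up.
- black_bottle: Black bottle with a white cap, 63 mm across, 114 mm high, about 300 g, loose; stands at the back centre of the pan (about 47 mm to +x of the pan's centre) and stays there. Origin at the centre of its underside, z up.
There are look-alikes about, which are no part of the job. What is shaped like the green_jar but turquoise is not meant.

How it is judged:
At the end, for the whole second after the job is handed in: The red pointer is level with the green ring of the gauge post at its tip (within 7 mm of the ring's middle) and the pan is at rest; the black bottle stands on the pan and each jar on the pan or the stand, upright (within 7 degrees) and still (((horizontal distance between pointer and yellow_gauge_ring below 0.06 m and z of pointer in the frame of yellow_gauge_ring between -0.007 and 0.007 m) or (horizontal distance between pointer and black_gauge_ring below 0.06 m and z of pointer in the frame of black_gauge_ring between -0.007 and 0.007 m)) and velocity of joint pan between -0.01 and 0.01 m/s and angle between each of green_jar, blue_jar, black_bottle's own z axis and vertical below 0.12 rad and linear speed of each of green_jar, blue_jar, black_bottle below 0.02 m/s and ((z of green_jar in the frame of pan_top between -0.006 and 0.008 m and x of green_jar in the frame of pan_top between -0.095 and 0.095 m and y of green_jar in the frame of pan_top between -0.125 and 0.125 m) or (z of green_jar in the frame of stand_top between -0.006 and 0.008 m and x of green_jar in the frame of stand_top between -0.09 and 0.09 m and y of green_jar in the frame of stand_top between -0.15 and 0.15 m)) and ((z of blue_jar in the frame of pan_top between -0.006 and 0.008 m and x of blue_jar in the frame of pan_top between -0.095 and 0.095 m and y of blue_jar in the frame of pan_top between -0.125 and 0.125 m) or (z of blue_jar in the frame of stand_top between -0.006 and 0.008 m and x of blue_jar in the frame of stand_top between -0.09 and 0.09 m and y of blue_jar in the frame of stand_top between -0.15 and 0.15 m)) and z of black_bottle in the frame of pan_top between -0.006 and 0.008 m and x of black_bottle in the frame of pan_top between -0.095 and 0.095 m and y of black_bottle in the frame of pan_top between -0.125 and 0.125 m); the robot touches nothing.
It fails at once if the black bottle is moved more than 40 mm (the pan's own travel carries it some 20 mm up or down) or tipped (distance of black_bottle from where it was at the start of the episode above 0.04 m or angle between black_bottle's own z axis and vertical above 0.4 rad).
It fails at once if a jar is dropped from more than about 25 mm (moves faster than 0.7 m/s while the fingers do not touch it) ((linear speed of green_jar above 0.7 m/s and contact force between the fingers and green_jar below 0.05 N) or (linear speed of blue_jar above 0.7 m/s and contact force between the fingers and blue_jar below 0.05 N)).
It also fails if it takes over 40 s, if anything falls off the work surface, if the arm or the gripper's body presses on something with over 40 N, if the wrist force passes 120 N, or if a joint passes its speed limit or range.

### The arm

A 6-joint arm with a two-finger parallel gripper is mounted at the origin on the work surface; the furniture and walls round the work are solid. World frame = base frame: x ahead of the robot, y to its left, z up, the work surface at z = 0. Lengths are in m, angles in rad, forces in N, time in s.
With the tool pointing down it reaches from about 0.25 to 0.775 m from the base axis. Payload 4 kg.
Tool frame: the origin (TCP) lies on the centre line of the jaws, within the pads' length; the fingertips stand robot.tips_ahead ahead of it and the grasp point (between the pads) lies 8 mm behind it (robot.tips_ahead is the distance from the TCP to the fingertips, in m); z points along the fingers, y is the line along which they close (so a half turn about z gives the same grasp; the last joint's range is limited). The gripper opens to 94 mm and grips with 3 to 60 N. Pads are 16 mm wide; open, the fingers measure 119 mm over their backs; the gripper's body (75 mm by 177 mm) begins 78 mm behind the grasp point.
Start: joints at [-1.292, 0.087, 1.371, -0, 1.684, -0.103], TCP at [0.205, -0.51, 0.217] pointing down, gripper open.
Joint ranges: [-3.1, 3.1], [-0.76, 2.03], [0.27, 2.55], [-1.08, 4.22], [0.17, 2.65], [-2.57, 2.57]. Speed limits (rad/s): [2.79, 2.79, 3.14, 3.14, 3.14, 3.14].

### API

Orientations are given as [roll, pitch, yaw] about the fixed x, y, z axes, in that order (R = Rz(yaw) Ry(pitch) Rx(roll)).
In Python, from bench import robot, snapshot, close_job, spotter gives the robot as it stands. The module is installed in compiled form; this text tells all that it offers.
- The arm moves only by the tool servo_tool, never from a script. Its argument "commands" is one flat list of numbers, 7 for each row, row after row: the shift along the tool's x, y, z in m, then the turn, a rotation vector about the tool's x, y, z in degrees, then the finger opening in m, from 0 to 0.094. In form: [x, y, z, ax, ay, az, grip, x, y, z, ax, ay, az, grip, ...]. A call has 1 to 10 rows; each row is the pose to reach, as a shift and turn from the pose commanded when the call began, along the tool's axes at that moment; what a row does not reach only later rows make up. A row lasts 1/8 s, in which the tool goes at most 62.5 mm and 10.7 degrees, less where a joint would pass 70% of its speed; a pose out of reach is approached as far as the arm can. A call with a gripper value outside its range is refused whole. The fingers move at their own pace and stop on an object; the grip force is fixed at half the most. Time passes only in rows, so rows that repeat a pose let the fingers close. It gives the time, the measured TCP pose, the force, the opening and the grip force at its end, in the units of the state.
- robot.get_obs(): the state, without advancing time (a new reading comes with each control period).
- snapshot(name): name is "side" or "top"; returns a dict with "img" (400x640x3 uint8, blue, green, red), "camera_matrix" (3x3 intrinsics, pixels), "extrinsics" (4x4, takes a point from camera to world coordinates). Camera axes: x right, y down, z forward; pixel columns grow to the right and rows downward; lengths in m; the calibration is good to about 2 mm. A picture is of the moment at which its call begins. There is no depth.
- close_job(): hands the job in; it is judged then, once.
Trained networks look in a picture, given as the dict that the camera call returned (one of the last four; its "shot" number tells which), for a name from the list of things; names that differ only in an ending like _2 or _b are one class to them, and where a whole thing is asked for, a point or a joint stands for the part that bears it (a point fixed in the world has none). Each returns a list of dicts, best first, with "conf" (0 to 1); they miss things now and then, are a little off and sometimes report something else, mostly with a low value. They report only what shows in the picture. A call takes as long as a camera call. They do not tell look-alikes from the thing itself.
- spotter.trace(name, picture): "region" (400x640 bool, what is visible of it) and "box" ([left, top, width, height] in pixels, round what is visible of it).
The state is a dict: "time": time; "joint_positions": joint angles; "qvel": joint speeds; "joint_torque": joint torques, N m; "tool_pos": TCP position; "ee_rot": TCP orientation; "wrist_force": force on the tool from outside, world axes, zero at the start; "wrist_torque": the same for the moment, N m; "width": finger opening in m; "finger_force": force on a finger pad.
Only numpy, scipy, OpenCV 4.12 (cv2) and the standard library are available. Lean on these libraries where they do the work, as an engineer would, in place of code of your own. Each camera call takes 0.05 s, during which the arm holds its last target. There are 200 camera calls.

## Working session

There is one attempt and no reset: what is moved stays moved. The work goes in short steps, Python scripts to look and compute and a tool call to move; the robot and the scene stay as the last step left them, time stands still between calls to the robot, and variables do not carry over. Pictures are saved under pics/ and viewed, at most 10 in all, crops included, and the job is handed in when it is done.

Besides the shell and the picture viewer there is one more tool, called after "Call:" as name(argument=value, ...) on one line, values as JSON. servo_tool: Moves the arm, as the interface text tells. Its arguments: {"type":"object","properties":{"commands":{"type":"array","items":{"type":"number"}}},"required":["commands"]}

```bash
mkdir -p pics
cat > h.py <<'E'
import numpy as np, cv2
from bench import robot, snapshot, close_job, spotter
def ray(s,u,v):
    K=np.array(s["camera_matrix"]);T=np.array(s["extrinsics"])
    d=T[:3,:3]@np.linalg.solve(K,[u,v,1.]);return T[:3,3],d
def atz(s,u,v,z):
    o,d=ray(s,u,v);return o+d*(z-o[2])/d[2]
def proj(s,p):
    K=np.array(s["camera_matrix"]);T=np.array(s["extrinsics"])
    q=K@(T[:3,:3].T@(np.array(p)-T[:3,3]));return q[:2]/q[2]
E
python3 - <<'E'
from h import *
o=robot.get_obs();print({k:np.round(v,3) for k,v in o.items()},robot.tips_ahead)
a=snapshot("side");b=snapshot("top")
for n,s in(("side",a),("top",b)):
    cv2.imwrite(f"pics/{n}0.png",s["img"]);print(n,np.round(s["extrinsics"],3).tolist())
    for k in("scale","pan","pointer","green_jar","blue_jar","black_bottle","yellow_gauge_ring","black_gauge_ring"):
        try:print(k,[(round(r["conf"],2),r["box"]) for r in spotter.trace(k,s)][:4])
        except Exception as e:print(k,e)
E
```

```text
{'time': np.float64(0.0), 'joint_positions': array([-1.292,  0.088,  1.372, -0.   ,  1.684, -0.103]), 'qvel': array([ 0.   ,  0.   ,  0.004, -0.001,  0.   ,  0.   ]), 'joint_torque': array([-1.0000e-03, -3.4018e+01, -3.0243e+01,  7.2000e-02,  3.3000e-02,
       -0.0000e+00]), 'tool_pos': array([ 0.205, -0.51 ,  0.215]), 'ee_rot': array([-3.139, -0.   ,  0.382]), 'wrist_force': array([ 0.114, -0.317, -1.052]), 'wrist_torque': array([0.018, 0.036, 0.002]), 'finger_force': np.float64(0.0), 'width': np.float64(0.094)} 0.011
side [[-0.893, -0.255, 0.372, 0.141], [-0.45, 0.483, -0.751, 0.75], [0.012, -0.838, -0.546, 0.585], [0.0, 0.0, 0.0, 1.0]]
scale [(0.87, [201.4, 205.9, 137.1, 134.5])]
pan [(0.97, [202.2, 199.2, 140.5, 104.0])]
pointer [(0.71, [204.2, 204.7, 134.4, 98.7])]
green_jar [(0.75, [326.9, 185.2, 19.1, 30.6]), (0.62, [264.2, 233.9, 22.6, 46.0])]
blue_jar [(0.77, [359.0, 130.4, 20.9, 29.9]), (0.31, [264.6, 233.8, 25.6, 46.1])]
black_bottle [(0.89, [243.3, 196.0, 33.0, 55.0])]
yellow_gauge_ring [(0.59, [242.7, 271.3, 23.4, 67.5])]
black_gauge_ring [(0.75, [291.2, 152.0, 17.6, 58.0])]
top [[-0.002, -0.993, 0.119, 0.313], [-1.0, 0.002, -0.001, 0.078], [0.0, -0.119, -0.993, 1.508], [0.0, 0.0, 0.0, 1.0]]
scale [(0.84, [201.0, 166.1, 110.3, 61.3])]
pan [(0.95, [221.6, 166.9, 87.1, 62.3])]
pointer [(0.65, [220.9, 167.4, 88.4, 59.3]), (0.22, [201.2, 213.3, 17.2, 6.3])]
green_jar [(0.52, [342.5, 199.2, 11.0, 16.5]), (0.51, [238.6, 199.3, 18.0, 14.9])]
blue_jar [(0.61, [422.9, 188.1, 22.9, 18.9])]
black_bottle [(0.94, [254.7, 172.4, 23.6, 21.1]), (0.38, [237.6, 199.0, 20.8, 16.8])]
yellow_gauge_ring [(0.68, [201.8, 214.6, 15.4, 6.2])]
black_gauge_ring [(0.69, [337.3, 160.7, 14.9, 16.9])]
```

Run:
```python
import cv2
a=cv2.imread("pics/side0.png")[110:350,180:430];cv2.imwrite("pics/s1.png",cv2.resize(a,None,fx=2.4,fy=2.4,interpolation=2))
a=cv2.imread("pics/top0.png")[130:260,180:470];cv2.imwrite("pics/t1.png",cv2.resize(a,None,fx=2.7,fy=2.7,interpolation=2))
```

```text
(no output)
```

View pics/s1.png

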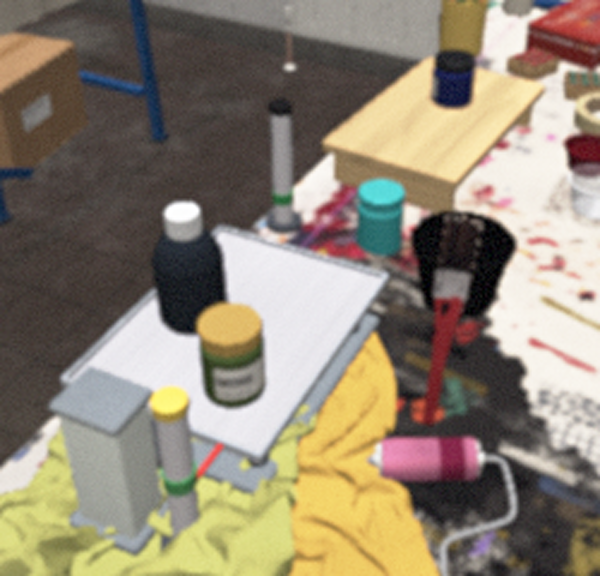

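View pics/t1.png

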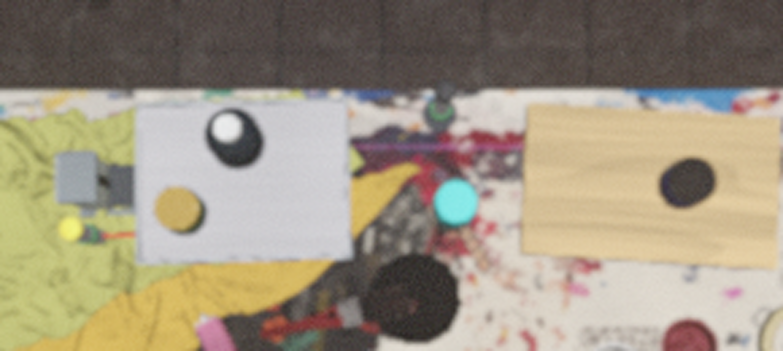

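View pics/side0.png

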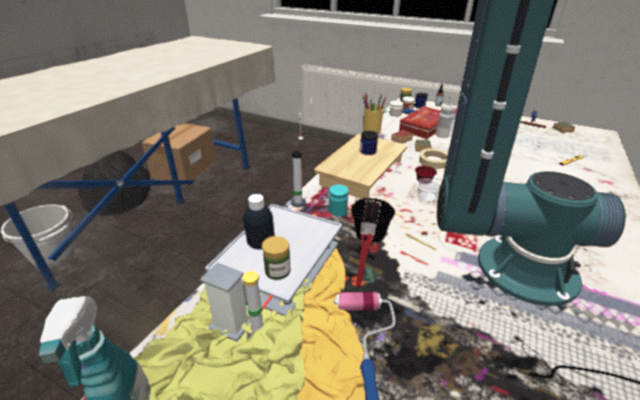

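The pointer sits at the yellow post (top about (206,215)), and the pan is too low, so the green jar has to come off. Possible jars are the green one with the ochre lid at side (276,257) / top (246,207), the turquoise look-alike at side (338,200) / top (348,205), and the blue jar on the stand at side (369,145) / top (434,197). I choose the green and ochre jar on the pan; the crop shows it clearly. The black brush pot at top (332,240) is an obstacle.

```bash
cat >> h.py <<'E'
def tri(s1,p1,s2,p2):
    o1,d1=ray(s1,*p1);o2,d2=ray(s2,*p2)
    t=np.linalg.lstsq(np.c_[d1,-d2],o2-o1,rcond=None)[0]
    a=o1+d1*t[0];b=o2+d2*t[1];return (a+b)/2,np.linalg.norm(a-b)
E
python3 - <<'E'
from h import *
a=snapshot("side");b=snapshot("top")
T=lambda u,v:(u/2.7+180,v/2.7+130)
S=lambda u,v:(u/2.4+180,v/2.4+110)
for n,t,s in(("greenlid",T(179,209),S(230,325)),("bottlecap",T(227,127),S(182,216)),("ycap",T(70,229),S(170,398)),("turq",T(455,202),S(381,190)),("bluelid",T(688,180),S(455,62))):
    p,e=tri(b,t,a,s);print(n,p.round(3),round(e,4))
print("green@.131",atz(b,*T(179,209),.131).round(3),"cap.174",atz(b,*T(227,127),.174).round(3),"blue@.123",atz(b,*T(688,180),.123).round(3))
def rect(m,z,n):
    c=max(cv2.findContours(m,0,2)[0],key=cv2.contourArea)
    P=np.array([atz(b,u+0,v+0,z)[:2] for u,v in c[:,0]],np.float32)
    print(n,cv2.minAreaRect(P*1000))
rect(max(spotter.trace("pan",b),key=lambda r:r["conf"])["region"].astype(np.uint8),.065,"pan")
hsv=cv2.cvtColor(b["img"],40)
m=np.zeros(hsv.shape[:2],np.uint8);m[165:235,370:475]=cv2.inRange(hsv,(8,40,120),(25,160,255))[165:235,370:475]
rect(cv2.morphologyEx(m,2,np.ones((3,3))),.06,"stand")
for u,v in((527,104),(785,108),(777,266),(523,252)):print(atz(b,*T(u,v),.06).round(3))
for u,v in((137,105),(348,100),(351,259),(138,262)):print("pan",atz(b,*T(u,v),.065).round(3))
E
```

```text
greenlid [0.454 0.307 0.121] 0.0048
bottlecap [0.538 0.248 0.164] 0.0021
ycap [0.427 0.419 0.155] 0.0023
turq [ 0.465 -0.005  0.07 ] 0.0025
bluelid [ 0.483 -0.266  0.115] 0.0005
green@.131 [0.45  0.304 0.131] cap.174 [0.535 0.247 0.174] blue@.123 [ 0.482 -0.264  0.123]
pan ((491.70245361328125, 258.77288818359375), (192.7747344970703, 279.7333679199219), 1.7430545091629028)
stand ((480.94793701171875, -234.6745147705078), (304.4322814941406, 190.26454162597656), 86.88431549072266)
[ 0.581 -0.092  0.06 ]
[ 0.575 -0.397  0.06 ]
[ 0.389 -0.38   0.06 ]
[ 0.406 -0.085  0.06 ]
pan [0.58  0.367 0.065]
pan [0.585 0.119 0.065]
pan [0.398 0.115 0.065]
pan [0.395 0.361 0.065]
```

Call:
servo_tool(commands=[0.335,-0.297,-0.06,0,0,10,0.094,0.335,-0.297,-0.06,0,0,21.9,0.094,0.335,-0.297,-0.06,0,0,21.9,0.094,0.335,-0.297,-0.06,0,0,21.9,0.094,0.335,-0.297,-0.06,0,0,21.9,0.094,0.335,-0.297,-0.06,0,0,21.9,0.094,0.335,-0.297,-0.06,0,0,21.9,0.094,0.335,-0.297,-0.06,0,0,21.9,0.094,0.335,-0.297,-0.06,0,0,21.9,0.094])

```text
time: 2.17
tool_pos: [0.4055, -0.109, 0.2768]
ee_rot: [3.141, -0.001, 0.003]
wrist_force: [-0.0, -1.3, 0.4]
width: 0.0938
finger_force: 0.0
```

Run:
```python
from h import *
o=robot.get_obs();print({k:np.round(o[k],3).tolist() for k in("time","tool_pos","ee_rot","joint_positions")})
a=snapshot("side");b=snapshot("top")
K=np.ones((3,3),np.uint8)
for n,s,roi in(("top",b,(195,220,236,260)),("side",a,(225,285,255,300))):
    h=cv2.cvtColor(s["img"],40);m=cv2.inRange(h,(12,90,90),(28,255,255));z=m*0
    r=roi;z[r[0]:r[1],r[2]:r[3]]=m[r[0]:r[1],r[2]:r[3]]
    _,l,st,c=cv2.connectedComponentsWithStats(z);i=1+st[1:,4].argmax();print(n,st[i],c[i])
```

```text
{'time': 2.175, 'tool_pos': [0.406, -0.109, 0.277], 'ee_rot': [3.141, -0.001, 0.003], 'joint_positions': [-0.397, -0.21, 1.533, -0.0, 1.817, 1.17]}
top [238 200  17  16 203] [245.76847291 207.18226601]
side [261 235  28  24 502] [274.88844622 246.99800797]
```

Call:
servo_tool(commands=[0.046,-0.415,0.02,0,0,0,0.094,0.046,-0.415,0.02,0,0,0,0.094,0.046,-0.415,0.02,0,0,0,0.094,0.046,-0.415,0.02,0,0,0,0.094,0.046,-0.415,0.02,0,0,0,0.094,0.046,-0.415,0.02,0,0,0,0.094,0.046,-0.415,0.02,0,0,0,0.094,0.046,-0.415,0.02,0,0,0,0.094,0.046,-0.415,0.02,0,0,0,0.094])

```text
time: 3.4
tool_pos: [0.4519, 0.3034, 0.2561]
ee_rot: [3.14, 0.001, -0.003]
wrist_force: [-0.3, 0.8, -0.0]
width: 0.0941
finger_force: 0.0
```

Run:
```python
from h import *
o=robot.get_obs();print({k:np.round(o[k],3).tolist() for k in("time","tool_pos","ee_rot","joint_positions")})
a=snapshot("side")
cv2.imwrite("pics/s2.png",cv2.resize(a["img"][110:350,180:430],None,fx=2.4,fy=2.4,interpolation=2))
```

```text
{'time': 3.4, 'tool_pos': [0.452, 0.303, 0.256], 'ee_rot': [3.14, 0.001, -0.003], 'joint_positions': [0.488, 0.071, 1.31, -0.001, 1.761, 2.061]}
```

View pics/s2.png

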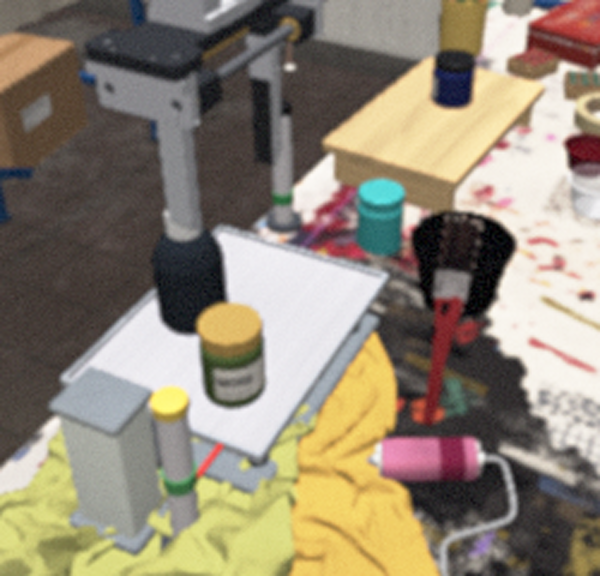

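Descending over the jar.

Call:
servo_tool(commands=[0,0,0.04,0,0,0,0.094,0,0,0.08,0,0,0,0.094,0,0,0.11,0,0,0,0.094,0,0,0.135,0,0,0,0.094,0,0,0.15,0,0,0,0.094,0,0,0.157,0,0,0,0.094,0,0,0.157,0,0,0,0.094])

```text
time: 4.32
tool_pos: [0.4516, 0.3046, 0.0998]
ee_rot: [-3.142, -0.0, -0.001]
wrist_force: [0.3, 0.7, 0.2]
width: 0.0936
finger_force: 0.0
```

Run:
```python
from h import *
a=snapshot("side");b=snapshot("top")
A=cv2.resize(a["img"][150:340,190:340],None,fx=3,fy=3,interpolation=2);B=cv2.resize(b["img"][150:250,190:315],None,fx=2.6,fy=2.6,interpolation=2)
C=np.zeros((570,775,3),np.uint8);C[:570,:450]=A;C[:260,450:775]=B
cv2.imwrite("pics/s3.png",C)
```

```text
(no output)
```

View pics/s3.png

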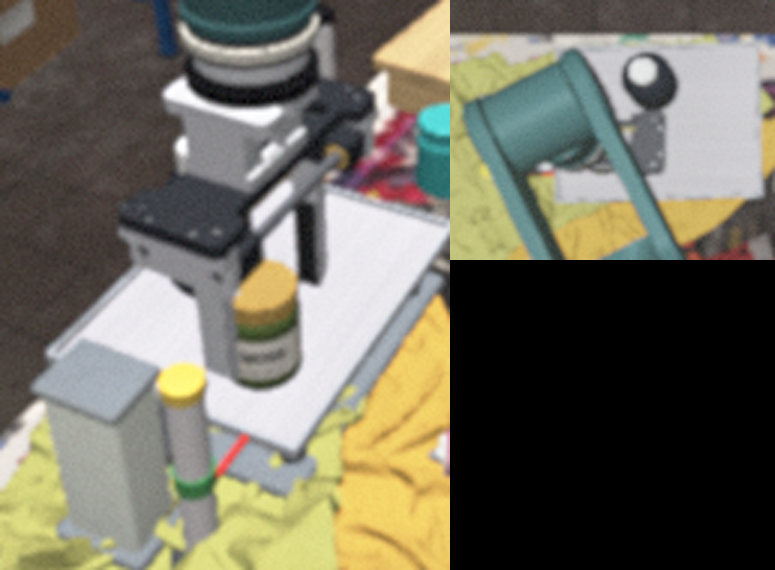

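The picture shows the jar between the fingers, with the near tip at (218,375) and the far tip at (312,280). I'll check the x offset numerically before closing.

Run:
```python
from h import *
a=snapshot("side")
for z in(.121,.126,.131):print(atz(a,275.8,244.6,z).round(3), proj(a,(.452,.305,z)).round(1))
print("jar base pred",proj(a,(.452,.305,.056)).round(1),"jar lowest seen ~(278,278); tips",[proj(a,(.4516,.3046+d,.089)).round(1) for d in(.05,-.05)])
h=cv2.cvtColor(a["img"],40);m=cv2.inRange(h,(55,80,40),(80,255,200));m[:, :240]=0;m[:,265:]=0;m[:290]=0;m[325:]=0
v,u=np.nonzero(m);print("ring px",u.mean(),v.mean(),"ring pred",proj(a,(.427,.419,.08)).round(1))
for k in(.05,.055,.06,.065,.08):print(k,proj(a,(.427,.404,k)).round(1))
r=cv2.inRange(h,(0,150,120),(6,255,255))|cv2.inRange(h,(174,150,120),(180,255,255));r[:, :250]=0;r[:,285:]=0;r[:280]=0;r[325:]=0
v,u=np.nonzero(r);print("pointer",u.min(),v[u==u.min()],u.max(),v[u==u.max()])
```

```text
[0.457 0.305 0.121] [278.4 245.3]
[0.454 0.31  0.126] [278.2 243.3]
[0.451 0.315 0.131] [278.1 241.3]
jar base pred [280.1 270.3] jar lowest seen ~(278,278); tips [array([264.9, 274.4]), array([292.6, 243. ])]
ring px 254.5818181818182 312.1818181818182 ring pred [255.9 307.4]
0.05 [262.3 312.8]
0.055 [262.1 310.9]
0.06 [261.9 309. ]
0.065 [261.7 307.1]
0.08 [261.  301.3]
pointer 262 [307] 271 [295 296 297]
```

Call:
servo_tool(commands=[0.001,-0.002,0,0,0,0,0.094,0.001,-0.002,0,0,0,0,0.04,0.001,-0.002,0,0,0,0,0.04,0.001,-0.002,0,0,0,0,0.04,0.001,-0.002,0,0,0,0,0.04,0.001,-0.002,0,0,0,0,0.04,0.001,-0.002,0,0,0,0,0.04,0.001,-0.002,0,0,0,0,0.04])

```text
time: 5.48
tool_pos: [0.4523, 0.3072, 0.0995]
ee_rot: [-3.141, -0.0, -0.0]
wrist_force: [-0.7, 2.3, -0.1]
width: 0.0515
finger_force: 30.0
```

Call:
servo_tool(commands=[0,0,-0.004,0,0,0,0.04,0,0,-0.01,0,0,0,0.04,0,0,-0.016,0,0,0,0.04,0,0,-0.022,0,0,0,0.04,0,0,-0.028,0,0,0,0.04,0,0,-0.045,0,0,0,0.04,0,0,-0.08,0,0,0,0.04,0,0,-0.12,0,0,0,0.04,0,0,-0.16,0,0,0,0.04,0,0,-0.16,0,0,0,0.04])

```text
time: 6.72
tool_pos: [0.454, 0.3079, 0.2647]
ee_rot: [-3.137, -0.009, -0.0]
wrist_force: [-0.4, 0.5, -1.8]
width: 0.0517
finger_force: 30.0
```

Run:
```python
from h import *
a=snapshot("side");b=snapshot("top")
A=cv2.resize(a["img"][100:340,190:430],None,fx=2.4,fy=2.4,interpolation=2)
cv2.imwrite("pics/s4.png",A)
```

```text
(no output)
```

View pics/s4.png

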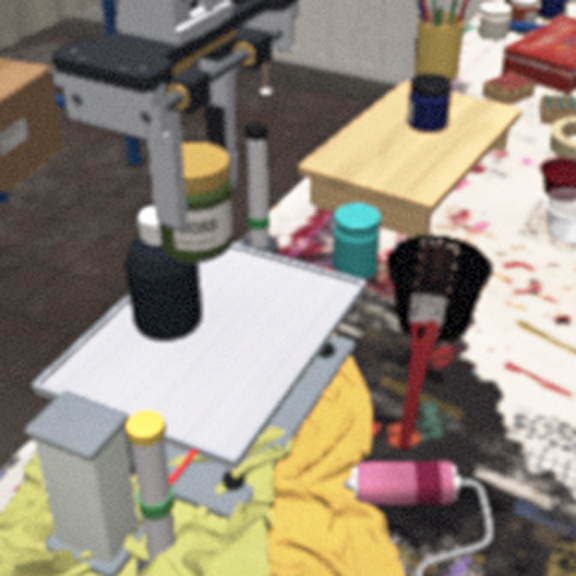

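The jar is gripped upright at (195,200) and the pan has risen, with the pointer at (170,480) next to the ring. Next I carry it to the free left part of the stand.

Call:
servo_tool(commands=[0.002,0.03,0,0,0,0,0.04,0.006,0.085,0,0,0,0,0.04,0.01,0.145,0,0,0,0,0.04,0.015,0.205,0,0,0,0,0.04,0.019,0.265,0,0,0,0,0.04,0.023,0.325,0,0,0,0,0.04,0.027,0.385,0,0,0,0,0.04,0.032,0.435,0,0,0,0,0.04,0.032,0.458,0,0,0,0,0.04,0.032,0.458,0,0,0,0,0.04])

```text
time: 8.07
tool_pos: [0.4829, -0.1521, 0.2562]
ee_rot: [-3.139, 0.005, -0.004]
wrist_force: [0.2, 1.0, -2.4]
width: 0.0515
finger_force: 30.0
```

Call:
servo_tool(commands=[0,0,0.03,0,0,0,0.04,0,0,0.07,0,0,0,0.04,0,0,0.105,0,0,0,0.04,0,0,0.13,0,0,0,0.04,0,0,0.142,0,0,0,0.04,0,0,0.147,0,0,0,0.04,0,0,0.149,0,0,0,0.04,0,0,0.149,0,0,0,0.04])

```text
time: 9.07
tool_pos: [0.4847, -0.1512, 0.1114]
ee_rot: [3.141, -0.002, -0.0]
wrist_force: [0.3, 0.4, -1.7]
width: 0.0515
finger_force: 30.0
```

Run:
```python
from h import *
a=snapshot("side");b=snapshot("top")
print(robot.get_obs()["tool_pos"])
A=cv2.resize(a["img"][120:220,290:430],None,fx=4,fy=4,interpolation=2);B=cv2.resize(b["img"][150:240,350:480],None,fx=2,fy=2,interpolation=2)
C=np.zeros((400+180,560,3),np.uint8);C[:400]=A;C[400:,:260]=B
cv2.imwrite("pics/s5.png",C)
```

```text
[ 0.48468237 -0.15127791  0.11146183]
```

View pics/s5.png

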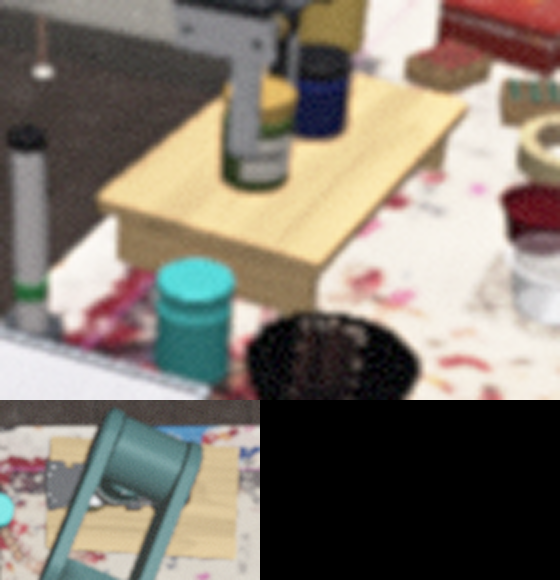

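Call:
servo_tool(commands=[0,0,0.002,0,0,0,0.04,0,0,0.004,0,0,0,0.04,0,0,0.006,0,0,0,0.04,0,0,0.007,0,0,0,0.04,0,0,0.007,0,0,0,0.04])

```text
time: 9.8
tool_pos: [0.484, -0.151, 0.1033]
ee_rot: [-3.142, 0.0, -0.0]
wrist_force: [0.1, 0.5, -2.3]
width: 0.0515
finger_force: 30.0
```

Call:
servo_tool(commands=[0,0,0.001,0,0,0,0.04,0,0,0.002,0,0,0,0.04,0,0,0.003,0,0,0,0.04,0,0,0.003,0,0,0,0.04])

```text
time: 10.3
tool_pos: [0.4844, -0.1511, 0.1017]
ee_rot: [3.141, -0.001, -0.0]
wrist_force: [-1.1, 1.3, 6.4]
width: 0.0514
finger_force: 30.0
```

Contact: the wrist force went from -2 to +6.4 N. Releasing, then retreating straight up.

Call:
servo_tool(commands=[0,0,-0.001,0,0,0,0.04,0,0,-0.001,0,0,0,0.06,0,0,-0.001,0,0,0,0.08,0,0,-0.001,0,0,0,0.08,0,0,-0.001,0,0,0,0.08,0,0,-0.001,0,0,0,0.08])

```text
time: 11.05
tool_pos: [0.4841, -0.1511, 0.1014]
ee_rot: [3.142, 0.0, -0.001]
wrist_force: [-0.1, 0.8, 0.3]
width: 0.08
finger_force: 0.0
```

Call:
servo_tool(commands=[0,0,-0.01,0,0,0,0.08,0,0,-0.03,0,0,0,0.08,0,0,-0.06,0,0,0,0.08,0,0,-0.1,0,0,0,0.08,0,0,-0.15,0,0,0,0.08,-0.08,0,-0.18,0,0,0,0.08,-0.15,0,-0.18,0,0,0,0.08,-0.15,0,-0.18,0,0,0,0.08,-0.15,0,-0.18,0,0,0,0.08])

```text
time: 12.18
tool_pos: [0.3333, -0.1511, 0.2833]
ee_rot: [3.139, -0.004, -0.002]
wrist_force: [0.6, -0.1, 0.5]
width: 0.0801
finger_force: 0.0
```

Run:
```python
from h import *
a=snapshot("side");b=snapshot("top")
A=cv2.resize(a["img"][120:340,190:430],None,fx=2.6,fy=2.6,interpolation=2)
cv2.imwrite("pics/s6.png",A)
z=.08
h=cv2.cvtColor(a["img"],40)
g=cv2.inRange(h,(55,80,40),(80,255,200));g[:,:240]=0;g[:,265:]=0;g[:290]=0;g[325:]=0
v,u=np.nonzero(g);print("ring",u.mean(),v.mean(),v.min(),v.max())
r=cv2.inRange(h,(0,120,100),(8,255,255))|cv2.inRange(h,(172,120,100),(180,255,255));r[:,:250]=0;r[:,285:]=0;r[:280]=0;r[330:]=0
v,u=np.nonzero(r);i=u.argmin();print("tip",u[i],v[u==u[i]],"far",u.max(),v[u==u.max()])
for k in(.07,.075,.08,.085,.09):print(k,"ring",proj(a,(.427,.419,k)).round(1),"tip",proj(a,(.427,.404,k)).round(1))
```

```text
ring 254.96610169491527 311.8474576271187 306 315
tip 260 [299 300] far 271 [287 288]
0.07 ring [256.4 311.4] tip [261.4 305.2]
0.075 ring [256.2 309.4] tip [261.2 303.3]
0.08 ring [255.9 307.4] tip [261.  301.3]
0.085 ring [255.7 305.5] tip [260.8 299.3]
0.09 ring [255.4 303.4] tip [260.5 297.3]
```

View pics/s6.png

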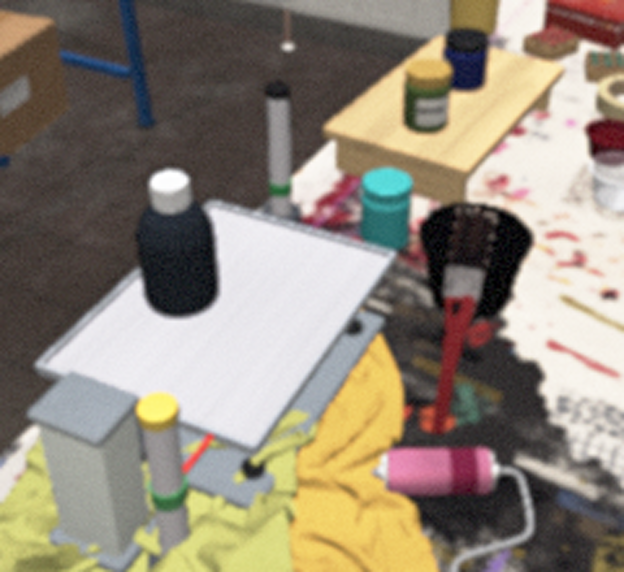

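The green jar stands upright on the stand at (428,95), beside the blue one. The bottle is still on the pan at (178,245). The pointer tip at (184,473) has risen about 20 mm, as expected, to the ring at (168,497). The arm is clear, so I hand in.

Run:
```python
from h import *
print(close_job())
```

```text
the job is handed in; nothing more can be done
None
```

I took the green jar off the pan and set it upright on the stand, and the job is handed in. The pan rose about 20 mm, which should put the pointer level with the yellow post's ring. The images were too coarse to confirm the 7 mm tolerance (one rough reading was about 9 mm high), and no verdict was returned.

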